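Lay a loaf tin down on the cooling rack

TASK

The closed loaf tin standing on its end on the counter has to cool lying down. Bring it, still upright, up against the rack's edge rail in front of the free lane, tip it over that low rail and let it down softly, never dropping it, so that it lies on the slats lid up; then push it along the lane until you feel it bear snugly on the stop bar, without ramming it, and let go. Leave it square and in the middle of the lane, and leave the other tin and the rest of the counter as they are.

Things in the scene. Friction and masses are not known exactly. Their poses are not given: they have to be found in the camera images.
- tin: The closed loaf tin to lay down: dark steel box, 54 mm wide (x, between flat sides that can be gripped), 50 mm from bottom sheet to lid (y), 170 mm long (z); 0.37 to 0.68 kg, evenly spread. Origin: centre of the end it stands on; z up along it at the start; y out of the plain bottom sheet, roughly towards the rack; -y out of the bright aluminium lid. Friction: counter about 0.15, rack 0.6.
- tin_toe (a point): Middle of the lower edge of the bottom-sheet face of the tin, the edge that leads towards the rack (25 mm along +y from the tin's origin).
- tin_crown (a point): Centre of the tin's other end, 170 mm along z from the tin's origin (top at the start). Gripped lightly (about 25 N) by its flat sides within some 20 mm of this end, the tin turns between the finger pads while its foot is held by the rail; gripped lower, its corner can strike the hand as it turns.
- rack: Wooden slatted cooling rack, screwed to the counter. Origin: on the counter, at the foot of its edge rail's outer face, mid free lane. z up; y along the slats from the edge rail to the end stop; x sideways towards the other tin. Slat tops 24 mm above the counter, flush with the edge rail. It reaches from x = -85 to +215 mm; the free lane is centred on x = 0.
- edge_rail: The rack's edge rail, the low stop: wooden bar 24 mm high and 20 mm thick along the rack's near edge, its outer face in the plane y = 0 of the rack. Same origin and axes as the rack.
- end_stop: The rack's adjustable end stop: a steel slotted iron at each side of the rack carrying a dark wooden stop bar across the lanes, clamped with brass wing nuts. The bar is 18 mm thick, its top 47 mm above the counter; its inner face stands somewhere between 186 and 200 mm along y from the rack's origin, not measured. It holds against 60 N. The listed origin and axes are the rack's, not the bar's.
- tin_laid: A like tin already lying on the rack in the other lane, about 135 mm from the free lane's middle, not quite touching the stop bar. Origin: centre of its underside; its length runs along its y. Leave it.
- jar: Glass jar with a brass cap, 66 mm across, 110 mm high, on the counter. Origin: centre of its underside. Leave it.
- scraper: Dough scraper with a wooden grip, 110 x 92 mm, lying on the counter. Leave it.
- shaker: Aluminium flour shaker, 60 mm across, 102 mm high. Origin: centre of its underside. Leave it.
- bowl: Steel bowl, 136 mm across, 55 mm high. Leave it.
- brush: Pastry brush lying on the counter. Leave it.
- glass: Amber tea glass, 60 mm across, 85 mm high. Leave it.
Not all that is in view belongs to the job. Leave any blue look-alike of the tin alone.

How it is judged:
On the way, in this order (a step that is already met when the one before it is completed fails the run):
1. the tin stands upright on the counter with its foot up against the edge rail (within 4 mm), in front of the free lane (angle between tin's own z axis and vertical below 0.12 rad and height (world z) of tin below 0.006 m and y of tin_toe in the frame of rack above -0.004 m and x of tin_toe in the frame of rack between -0.025 and 0.025 m), for 0.1 s.
2. the tin is tipped half over towards the rack, leaning on the edge rail, its leading foot edge still outside it and within 45 mm of it (angle between tin's own z axis and vertical between 0.5 and 1.2 rad and y of tin_toe in the frame of rack between -0.045 and 0.003 m and y of tin_crown in the frame of rack above 0.03 m and contact force between tin and edge_rail above 0.5 N), for 0.05 s.
3. the tin lies flat on the slats, lid up (angle between tin's own y axis and vertical above 3.08 rad and height (world z) of tin between 0.044 and 0.054 m and height (world z) of tin_crown below 0.054 m), for 0.2 s.
4. the lying tin bears on the stop bar with more than 2 N (all of step 3 and y of tin_crown in the frame of rack above 0.183 m and contact force between tin and end_stop above 2 N), for 0.15 s.
At the end, for the whole second after the job is handed in: The tin lies at rest, released, flat on the free lane's slats, lid up (within 3.5 degrees), wholly on the rack, its leading end more than 183 mm along the lane, both ends within 20 mm of the lane's middle and its length within 4 degrees of the lane; the rest is where it was (all of step 3 and angle between the z axis of tin and the y axis of rack, either way round below 0.07 rad and x of tin in the frame of rack between -0.02 and 0.02 m and x of tin_crown in the frame of rack between -0.02 and 0.02 m and y of tin_crown in the frame of rack above 0.183 m and linear speed of tin below 0.01 m/s and angular speed of tin below 0.05 rad/s and contact force between the fingers and tin below 0.1 N); the robot touches nothing.
It fails at once if the tin is dropped or falls over (it turns faster than 3 rad/s) (angular speed of tin above 3 rad/s).
It fails at once if the tin rams the stop bar (more than 16 N) (contact force between tin and end_stop above 16 N).
It fails at once if the tin is jammed on the edge rail (more than 15 N) (contact force between tin and edge_rail above 15 N).
It fails at once if the other tin is moved by more than 8 mm (distance of tin_laid from where it was at the start of the episode above 0.008 m).
It fails at once if something else on the counter is moved by more than 15 mm (distance of any of jar, scraper, shaker, bowl, brush, glass from where it was at the start of the episode above 0.015 m).
It also fails if it takes over 70 s, if anything falls off the work surface, if the arm or the gripper's body presses on something with over 40 N, if the wrist force passes 120 N, or if a joint passes its speed limit or range.

ROBOT

A 6-joint arm with a two-finger parallel gripper is mounted at the origin on the work surface. World frame = base frame: x ahead of the robot, y to its left, z up, the work surface at z = 0. Lengths are in m, angles in rad, forces in N, time in s.
With the tool pointing down it reaches from about 0.3 to 0.85 m from the base axis. Payload 4.2 kg.
Tool frame: the origin (TCP) lies on the centre line of the jaws, within the pads' length; the fingertips stand robot.nose_length ahead of it and the grasp point (between the pads) lies 6 mm ahead of it (robot.nose_length is the distance from the TCP to the fingertips, in m); z points along the fingers, y is the line along which they close (so a half turn about z gives the same grasp; the last joint's range is limited). The gripper opens to 91 mm and grips with 3 to 60 N. Pads are 32 mm wide; open, the fingers measure 118 mm over their backs; the gripper's body (76 mm by 178 mm) begins 60 mm behind the grasp point.
Start: joints at [1.247, 0.32, 1.565, -0, 1.257, -0.02], TCP at [0.172, 0.549, 0.239] pointing down, gripper open.
Joint ranges: [-3.11, 3.11], [-0.84, 2.01], [0.21, 2.61], [-1.34, 4.49], [0.05, 2.63], [-2.56, 2.56]. Speed limits (rad/s): [2.57, 2.57, 3.14, 3.14, 3.14, 3.14].

INTERFACE

Orientations are given as a rotation vector (axis times angle).
In Python, from station import robot gives the robot as it stands. The module is installed in compiled form; this text tells all that it offers. Calls block until the motion is done:
- robot.reach(position, orientation): joint-space move of the TCP to a pose.
- robot.servo_line(position, rotation=None, velocity=0.15, max_force=None): straight line of the TCP; rotation=None keeps the orientation; velocity is the mean speed in m/s. With max_force (N) it stops when the force on the tool has changed by that much, and returns True; else False.
- robot.move_j(angles): joint-space move.
- robot.set_gripper(opening, strength=None): finger opening in m; strength is the grip in N (None keeps the last); returns when the fingers have stopped.
- robot.hold(seconds).
- robot.inverse_kinematics(position, orientation): joint angles nearest the present ones, or None.
- robot.observe(): the state.
- robot.snapshot(name): name is "scene" or "top"; returns the picture (400x640x3 uint8, red, green, blue); there is no depth.
- robot.camera_model(name): a dict with "camera_matrix" (3x3 intrinsics, pixels), "position" and "orientation" of the camera in the world. Camera axes: x right, y down, z forward; pixel columns grow to the right and rows downward; lengths in m; the calibration is good to about 2 mm. A picture is of the moment at which its call begins. camera_model takes no time and is no camera call.
A pose or a line that the arm cannot do raises robot.PlanningError and nothing moves.
- robot.finish_job(): hands the job in; it is judged then, once.
The state is a dict: "t": time; "q": joint angles; "qd": joint speeds; "tau": joint torques, N m; "ee_pos": TCP position; "eef_rot": TCP orientation; "ft_force": force on the tool from outside, world axes, zero at the start; "ft_torque": the same for the moment, N m; "opening": finger opening in m; "gripper_force": force on a finger pad.
Only numpy, scipy, OpenCV 4.12 (cv2) and the standard library are available. Lean on these libraries where they do the work, as an engineer would, in place of code of your own. Each camera call takes 0.05 s, during which the arm holds its last target. There are 200 camera calls.

## Working session

There is one attempt and no reset: what is moved stays moved. The work goes in short steps, each a Python script; the robot and the scene stay as the last script left them, time stands still between calls to the robot, and variables do not carry over. Pictures are saved under pics/ and viewed, at most 10 in all, crops included, and the job is handed in when it is done.

```bash
mkdir -p pics; python3 - <<'E'
from station import robot
import cv2
for n in("scene","top"):
    cv2.imwrite(f"pics/{n}0.png",robot.snapshot(n)[:,:,::-1])
    m=robot.camera_model(n);print(n,m)
o=robot.observe();print(o,robot.nose_length)
E
```

```text
scene {'camera_matrix': array([[399.02821039,   0.        , 322.42099394],
       [  0.        , 399.02821039, 197.63541259],
       [  0.        ,   0.        ,   1.        ]]), 'position': array([0.877662  , 0.40924003, 1.10658219]), 'orientation': array([-0.95384563, -2.70750261,  0.72675227])}
top {'camera_matrix': array([[391.67290854,   0.        , 314.93019151],
       [  0.        , 391.67290854, 203.35145668],
       [  0.        ,   0.        ,   1.        ]]), 'position': array([ 0.35208069, -0.02906916,  1.1742636 ]), 'orientation': array([-2.18028846,  2.15403569, -0.1644532 ])}
{'t': 0.1, 'q': array([ 1.24696465e+00,  3.20230532e-01,  1.56548692e+00,  2.50796968e-05,
        1.25740944e+00, -1.99828351e-02]), 'qd': array([ 0.00135337, -0.00197755, -0.00324374, -0.00161035, -0.00050089,
       -0.00023361]), 'tau': array([-1.47997125e-03, -4.13338709e+01, -2.32506055e+01,  7.27252266e-02,
        4.22203413e-02, -5.28374767e-05]), 'ee_pos': array([0.17189747, 0.54830111, 0.23823008]), 'eef_rot': array([-4.75419350e-01, -3.10512136e+00,  2.36782390e-03]), 'ft_force': array([-0.58571289, -0.07130071, -0.48986002]), 'ft_torque': array([-0.00789487, -0.00776612,  0.04019634]), 'gripper_force': 0.0, 'opening': 0.09098992646418924} 0.025
```

View pics/scene0.png

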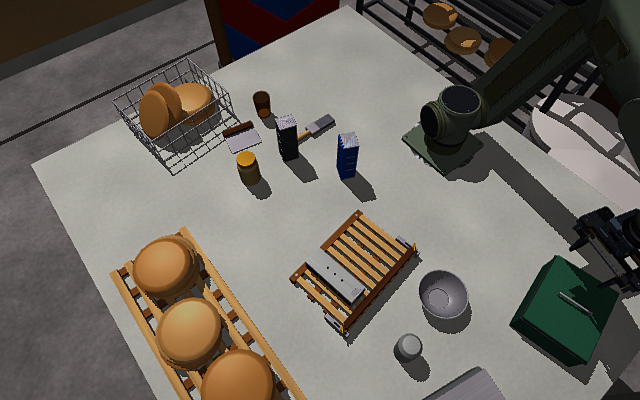

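View pics/top0.png

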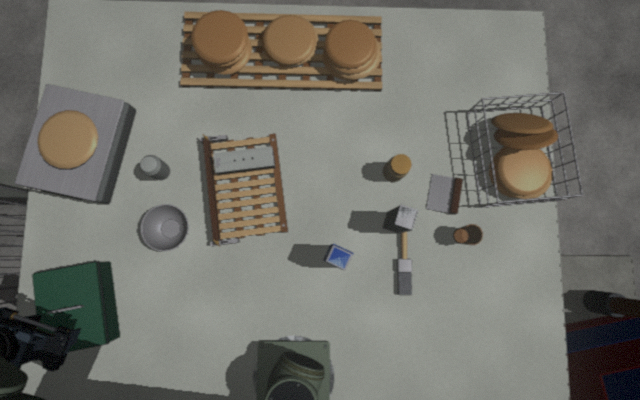

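The dark tin with a bright lid fits (top 404,217; scene 288,137). The blue look-alike is at top (339,257), scene (347,155). I'll confirm this and the rack in enlarged crops.

```bash
python3 - <<'E'
import cv2,numpy as np
t=cv2.imread("pics/top0.png");s=cv2.imread("pics/scene0.png")
def c(im,x,y,w,h,k): return cv2.resize(im[y:y+h,x:x+w],None,fx=k,fy=k,interpolation=cv2.INTER_CUBIC)
a=c(t,195,125,100,125,4.64)      # 464x580
b=c(s,260,100,110,90,3); d=c(t,320,190,110,97,3)
r=np.vstack([b,d]); r=cv2.resize(r,(330,580)); 
a=cv2.resize(a,(464,580)); cv2.imwrite("pics/crop1.png",np.hstack([a,r]))
E
```

```text
(no output)
```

View pics/crop1.png

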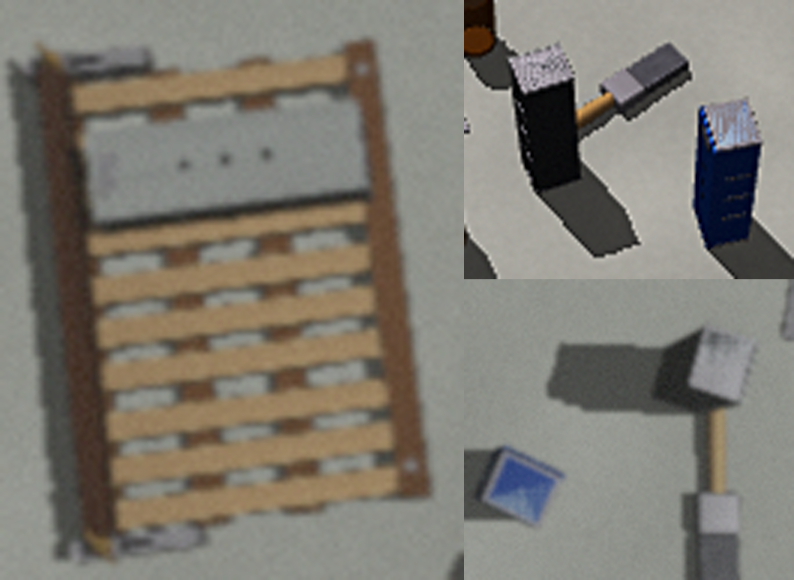

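Crop 1 confirms it: the dark tin with the bright end is at top (404,217), the other one is blue. The rail's outer corners are near top (275.8,134) and (287.7,232). Next I measure the tin's top face more precisely.

```bash
cat > h.py <<'E'
import numpy as np,cv2
from scipy.spatial.transform import Rotation as R
from station import robot
def ray(n,px,z):
    m=robot.camera_model(n);px=np.atleast_2d(px).astype(float)
    d=np.c_[px,np.ones(len(px))]@np.linalg.inv(m['camera_matrix']).T@R.from_rotvec(m['orientation']).as_matrix().T
    p=m['position'];return (p+d*((z-p[2])/d[:,2:]))[:,:2]
def proj(n,P):
    m=robot.camera_model(n);q=(np.atleast_2d(P)-m['position'])@R.from_rotvec(m['orientation']).as_matrix()
    q=q@m['camera_matrix'].T;return q[:,:2]/q[:,2:]
E
python3 - <<'E'
from h import *
t=cv2.imread("pics/top0.png");s=cv2.imread("pics/scene0.png")
def c(im,x,y,w,h,k):
    a=cv2.resize(im[y:y+h,x:x+w],None,fx=k,fy=k,interpolation=cv2.INTER_NEAREST)
    a=cv2.convertScaleAbs(a,alpha=1.3)
    for i in range(0,w,10): cv2.putText(a,str(x+i),(i*k,10),0,.35,(0,0,255),1);cv2.line(a,(i*k,0),(i*k,h*k),(0,0,255),1)
    for i in range(0,h,10): cv2.putText(a,str(y+i),(0,i*k+10),0,.35,(0,0,255),1);cv2.line(a,(0,i*k),(w*k,i*k),(0,0,255),1)
    return a
a=c(t,380,195,45,50,9);b=c(s,270,105,38,64,7)
H=max(a.shape[0],b.shape[0]);a=cv2.copyMakeBorder(a,0,H-a.shape[0],0,0,0);b=cv2.copyMakeBorder(b,0,H-b.shape[0],0,0,0)
cv2.imwrite("pics/crop2.png",np.hstack([a,b]))
rc=ray("top",[(275.8,134.05),(287.7,231.7)],.024);print(rc,np.linalg.norm(rc[0]-rc[1]))
print(ray("top",[(402,205.5),(417,209.7),(411.3,230.6),(395.3,225.8)],.17))
E
```

```text
[[0.70855064 0.06382571]
 [0.41426085 0.02223422]] 0.29721428610333306
[[ 0.47788918 -0.27953373]
 [ 0.46742811 -0.31853295]
 [ 0.41298572 -0.30250143]
 [ 0.42486854 -0.26120522]]
```

View pics/crop2.png

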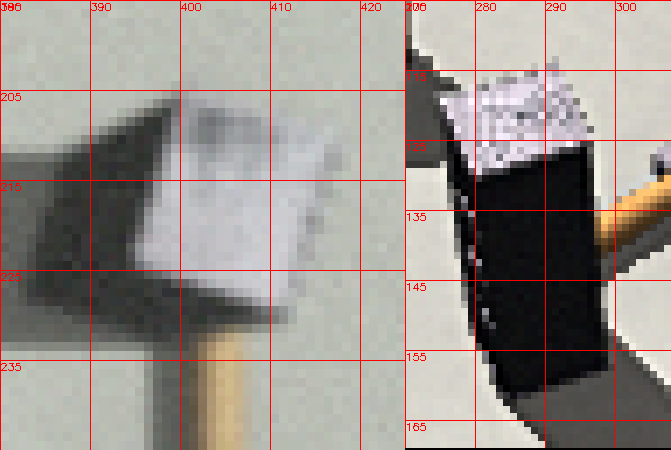

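The top view gives top-face corners (399.7,205.3), (417.8,210.2), (411.7,229.4), (394.8,224.8). In the scene view the lid side, with bright specks, faces left (-y). The foot corners there are (285,162) and (299,157).

```bash
python3 - <<'E'
from h import *
for n,px in(("top",[(399.7,205.3),(417.8,210.2),(411.7,229.4),(394.8,224.8)]),("scene",[(275.4,118.9),(291.4,114.3),(296.7,125),(280.4,130.3)])):
    P=ray(n,px,.17);e=np.roll(P,-1,0)-P
    print(n,P.round(4).tolist(),P.mean(0).round(4),np.linalg.norm(e,axis=1).round(4),(np.degrees(np.arctan2(e[:,1],e[:,0]))%90).round(1))
print(ray("scene",[(285,162.1),(299,157.1)],0))
# rail in both views: scene corners, and side lines of slats in top
rc=ray("top",[(275.8,134.05),(287.7,231.7)],.024);u=(rc[0]-rc[1]);u/=np.linalg.norm(u)
yv=np.array([-u[1],u[0]]);print("xr",u,"yr",yv, np.degrees(np.arctan2(u[1],u[0])))
o=rc.mean(0)-.065*u;print("origin",o)
# check: slat edges in the crop (195,125,x4.64)
f=lambda p:(195+p[0]/4.64,125+p[1]/4.64)
for a,b in(((110,412),(392,380)),((112,460),(395,425)),((90,222),(368,188))):
    p=ray("top",[f(a),f(b)],.024);d=p[0]-p[1];print("slat",np.degrees(np.arctan2(d[1],d[0]))-90)
p3=[o+(-.085)*u,o+.215*u,o+.215*u+.21*yv,o-.085*u+.21*yv]
print(proj("scene",[[*p,.024] for p in p3]).round(1), proj("top",[[*p,.024] for p in p3]).round(1))
for q in(f((88,125)),f((368,100)),f((95,222)),f((368,190))):
    p=ray("top",[q],.074)[0]-o;print("laid",p@u,p@yv)
for q in(f((108,500)),f((60,60)),f((38,60))):
    p=ray("top",[q],.047)[0]-o;print("bar",p@u,p@yv)
E
```

```text
top [[0.4783, -0.2735], [0.4661, -0.3206], [0.4161, -0.3036], [0.4274, -0.2599]] [ 0.447  -0.2894] [0.0486 0.0529 0.0451 0.0527] [75.5 71.3 75.4 75.1]
scene [[0.467, -0.3178], [0.4176, -0.3021], [0.4306, -0.2578], [0.4813, -0.2719]] [ 0.4491 -0.2874] [0.0518 0.0462 0.0527 0.0481] [72.4 73.7 74.5 72.6]
[[ 0.47822309 -0.27395944]
 [ 0.42867516 -0.26098092]]
xr [0.99016031 0.13993772] yr [-0.13993772  0.99016031] 8.044242224879051
origin [0.49704533 0.03393401]
slat 7.31107288152549
slat 7.8350819075185
slat 8.069409716167243
[[358.1 208. ]
 [288.9 276.1]
 [344.9 328.6]
 [412.9 251.3]] [[287.8 232.2]
 [275.7 133.6]
 [206.1 141.9]
 [215.9 241.4]]
laid 0.16674859246817134 0.17959752953770014
laid 0.16136279021561684 0.006759246698699895
laid 0.10557058162727652 0.18130145841078563
laid 0.10477446302451666 0.013399480786853699
bar -0.06259852516949334 0.19594641721094894
bar 0.21885076979854126 0.19844188979758093
bar 0.2205415290414396 0.21220082741583224
```

```bash
cat >> h.py <<'E'
A=np.radians(8.0)
U=np.array([np.cos(A),np.sin(A)]);V=np.array([-np.sin(A),np.cos(A)])
O=np.array([0.497,0.034])
def rot(a,s=1):
    y=s*np.array([np.cos(a),np.sin(a),0]);z=np.array([0,0,-1.]);return R.from_matrix(np.c_[np.cross(y,z),y,z]).as_rotvec()
def rk(x,y,z): return np.r_[O+x*U+y*V,z]
def rackof(p): d=np.asarray(p)[:2]-O;return np.r_[d@U,d@V,p[2]]
def st(l=""):
    o=robot.observe();print(l,"t%.1f"%o['t'],"rack",rackof(o['ee_pos']).round(4),"F",o['ft_force'].round(2),"T",o['ft_torque'].round(2),"op",round(o['opening'],4),"g",round(o['gripper_force'],1));return o
E
python3 - <<'E'
from h import *
a=np.radians(-16.5);c=[.448,-.2885]
for s in(1,-1):
    print(s,[ (None if q is None else q.round(2)) for q in (robot.inverse_kinematics([*c,.163],rot(a,s)),robot.inverse_kinematics(rk(0,-.03,.163),rot(A,s)),robot.inverse_kinematics(rk(0,.14,.05),rot(A,s)),robot.inverse_kinematics(rk(0,-.06,.06),rot(A,s)))])
E
```

```text
1 [array([-0.59,  0.32,  1.78,  0.  ,  1.05, -0.31]), array([-0.01,  0.27,  1.85, -0.  ,  1.03, -0.15]), array([ 0.32,  0.42,  1.97, -0.  ,  0.76,  0.18]), array([-0.07,  0.4 ,  1.96, -0.  ,  0.78, -0.21])]
-1 [None, None, None, None]
```

```bash
python3 - <<'E'
from h import *
a=np.radians(-16.5);c=[.448,-.2885]
robot.reach([*c,.29],rot(a))
st("above")
print(robot.servo_line([*c,.165],velocity=.12,max_force=6)); st("down")
robot.set_gripper(.05,40);o=st("grip")
robot.servo_line([*c,.20],velocity=.06);robot.hold(.3);st("lift")
p=rk(0,-.045,.20)
robot.servo_line(p,rot(A),velocity=.12);robot.hold(.3);st("moved")
cv2.imwrite("pics/s1.png",np.vstack([cv2.resize(robot.snapshot(n)[y:y+150,x:x+260,::-1],None,fx=2,fy=2) for n,x,y in(("scene",240,130),("top",190,120))]))
E
```

```text
above t3.2 rack [-0.093  -0.312   0.2899] F [-0.06  0.39  0.15] T [-0.09  0.13  0.01] op 0.091 g 0.0
False
down t4.4 rack [-0.093  -0.3129  0.1657] F [ 0.22  0.45 -0.26] T [-0.14  0.05  0.02] op 0.092 g 0.0
grip t5.0 rack [-0.0932 -0.3126  0.1651] F [0.47 0.15 0.46] T [-0.09 -0.01  0.03] op 0.0536 g 40.0
lift t6.1 rack [-0.0935 -0.3124  0.1997] F [-0.36  0.01 -6.14] T [-0.07  0.02  0.02] op 0.0534 g 40.0
moved t8.9 rack [-0.     -0.0451  0.2   ] F [-0.13  0.43 -5.51] T [-0.06  0.04 -0.01] op 0.0537 g 40.0
```

View pics/s1.png

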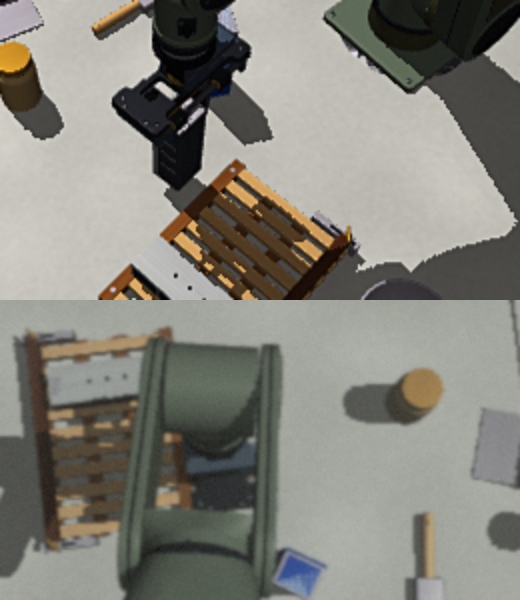

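The tin hangs upright (about 5.9 N) in front of the rail, with its foot at s1 (180,188). I lower it and slide it to the rail.

```bash
python3 - <<'E'
from h import *
print(robot.servo_line(rk(0,-.045,.172),velocity=.04));
print(robot.servo_line(rk(0,-.045,.161),velocity=.015,max_force=2.5));o=st("down")
z=o['ee_pos'][2]
robot.hold(.2);st()
print(robot.servo_line(rk(0,0,z),velocity=.012,max_force=2.0));robot.hold(.3);st("rail")
E
```

```text
False
True
down t10.3 rack [ 0.0002 -0.045   0.165 ] F [0.43 0.72 5.5 ] T [-0.12  0.   -0.01] op 0.0539 g 40.0
 t10.6 rack [ 0.0002 -0.045   0.165 ] F [0.75 0.63 5.06] T [-0.1   0.03 -0.02] op 0.0536 g 40.0
True
rail t11.4 rack [ 0.0002 -0.0447  0.165 ] F [ 0.9  -0.9   5.74] T [-0.16  0.16 -0.01] op 0.0536 g 40.0
```

```bash
python3 - <<'E'
from h import *
robot.servo_line(rk(0,-.0447,.1656),velocity=.005);st("relax")
print(robot.servo_line(rk(0,0,.1656),velocity=.012,max_force=3.0));robot.hold(.3);st("rail")
E
```

```text
relax t11.9 rack [-0.0003 -0.0446  0.1651] F [-0.39  0.71 -2.41] T [-0.09 -0.25 -0.04] op 0.0542 g 40.0
True
rail t12.8 rack [-0.0006 -0.0438  0.1651] F [-1.69  0.27  6.73] T [-0.02 -0.03  0.04] op 0.0541 g 40.0
```

```bash
python3 - <<'E'
from h import *
robot.servo_line(rk(0,-.0438,.1675),velocity=.01);robot.hold(.3);st("hover")
print(robot.servo_line(rk(0,0,.1675),velocity=.012,max_force=3.0));st("rail");robot.hold(.3);st("rail")
E
```

```text
hover t13.7 rack [-1.000e-04 -4.380e-02  1.674e-01] F [ 0.29 -0.09 -5.66] T [-0.06  0.06 -0.04] op 0.0538 g 40.0
True
rail t15.7 rack [-0.0009 -0.0216  0.1664] F [ 0.88  0.31 -7.28] T [-0.39 -0.04  0.  ] op 0.0538 g 40.0
rail t16.0 rack [-0.0017 -0.0217  0.1655] F [ 0.04 -0.43 -3.2 ] T [-0.28 -0.05  0.04] op 0.0541 g 40.0
```

Contact with the rail came at TCP y -0.0216, against an expected -0.025, and the moment agrees. Now I ease the grip and tip the tin along the geometric path of a tin leaning on the rail corner.

```bash
cat >> h.py <<'E'
Y0,G,D=.0034,.159,.025
def path(th,h=.0215,smax=.036):
    s=min(h/max(np.cos(th),1e-6),smax)
    d=np.array([np.sin(th),np.cos(th)]);n=np.array([np.cos(th),-np.sin(th)])
    P=np.array([Y0,.024])+(G-s)*d-D*n
    return rk(0,P[0],P[1]+.006)
E
python3 - <<'E'
from h import *
robot.set_gripper(.05,25);robot.hold(.2);st("25N")
for th in(0.08,.2,.35,.5,.65):
    hit=robot.servo_line(path(th),velocity=.025,max_force=9);st("%.2f"%th)
    if hit:print("hit");break
cv2.imwrite("pics/s2.png",cv2.resize(robot.snapshot("scene")[140:290,240:440,::-1],None,fx=3,fy=3))
E
```

```text
25N t16.4 rack [-0.0017 -0.0216  0.1655] F [ 0.3  -1.72 -3.87] T [-0.34 -0.03  0.01] op 0.0539 g 25.0
0.08 t17.0 rack [ 0.     -0.0102  0.169 ] F [-0.43 -0.49 -5.51] T [-0.26  0.03 -0.03] op 0.0535 g 25.0
0.20 t17.8 rack [1.000e-04 6.300e-03 1.693e-01] F [ 0.85 -0.71 -6.03] T [-0.32 -0.13  0.04] op 0.0541 g 25.0
0.35 t18.8 rack [0.     0.0268 0.1664] F [-0.25 -1.58 -4.71] T [-0.45 -0.07  0.02] op 0.0538 g 25.0
0.50 t19.8 rack [0.     0.0461 0.16  ] F [ 0.56 -2.28 -4.51] T [-0.5  -0.09  0.02] op 0.0541 g 25.0
0.65 t20.7 rack [1.000e-04 6.360e-02 1.501e-01] F [ 0.31 -1.48 -3.87] T [-0.29 -0.28  0.06] op 0.0539 g 25.0
```

View pics/s2.png

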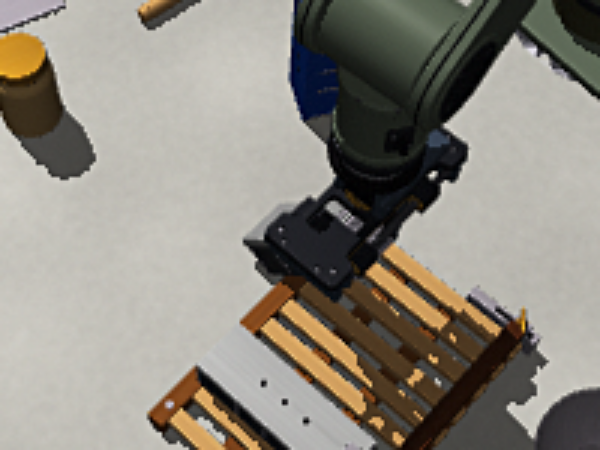

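The bright lid shows behind the hand at s2 (265,240), so the tin leans over the rail, with small rail forces (about 2–3 N). I continue the descent.

```bash
python3 - <<'E'
from h import *
for th in(.8,.93,1.07,1.2,1.32,1.42,1.5):
    hit=robot.servo_line(path(th),velocity=.03,max_force=9);st("%.2f"%th)
    if hit:print("hit");break
else:
    p=path(np.pi/2);print(robot.servo_line(p-[0,0,.001],velocity=.015,max_force=4));st("flat")
E
```

```text
0.80 t21.6 rack [-1.000e-04  7.810e-02  1.369e-01] F [ 1.09  0.42 -2.69] T [-0.02 -0.17  0.01] op 0.0539 g 25.0
0.93 t22.3 rack [-0.0002  0.0872  0.1232] F [ 1.21  0.07 -3.85] T [-0.03 -0.18  0.03] op 0.0536 g 25.0
1.07 t23.0 rack [-1.000e-04  9.950e-02  1.107e-01] F [-0.22 -1.3  -3.41] T [-0.17 -0.04 -0.02] op 0.0539 g 25.0
1.20 t23.7 rack [-0.      0.1093  0.0976] F [ 0.84 -0.09 -3.24] T [ 0.06 -0.06  0.04] op 0.0537 g 25.0
1.32 t24.3 rack [-0.      0.1165  0.0844] F [-0.12  0.07 -3.67] T [ 0.14 -0.12  0.04] op 0.0542 g 25.0
1.42 t24.9 rack [-1.000e-04  1.214e-01  7.280e-02] F [ 0.14 -0.15 -3.92] T [ 0.16 -0.08 -0.02] op 0.0542 g 25.0
1.50 t25.4 rack [-1.000e-04  1.244e-01  6.330e-02] F [ 0.57  0.87 -3.31] T [ 0.3  -0.1   0.06] op 0.0542 g 25.0
True
flat t25.7 rack [-1.000e-04  1.247e-01  6.220e-02] F [0.28 1.47 0.22] T [-0.07 -0.16  0.11] op 0.054 g 25.0
```

```bash
python3 - <<'E'
from h import *
robot.hold(.3);st()
cv2.imwrite("pics/s3.png",cv2.resize(robot.snapshot("scene")[160:280,250:420,::-1],None,fx=4,fy=4,interpolation=cv2.INTER_CUBIC))
E
```

```text
t26.0 rack [-0.0003  0.1247  0.0619] F [1.29 1.69 0.  ] T [-0.05 -0.41  0.12] op 0.0537 g 25.0
```

View pics/s3.png

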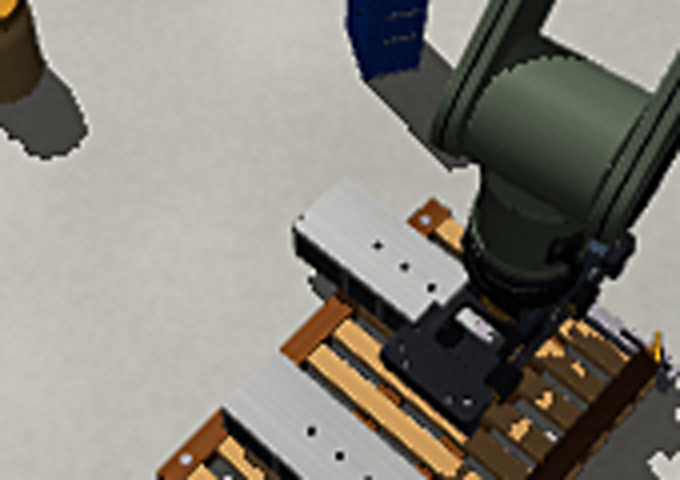

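```bash
python3 - <<'E'
from h import *
print([rackof([*p,0]).round(4)[:2] for p in ray("scene",[(335,205),(324.3,215.5)],.074)])
p=rk(0,.1247,.0545)
for i in range(3):
    hit=robot.servo_line(p,velocity=.01,max_force=4);st("low %s"%hit)
    if not hit:break
E
```

```text
[array([-0.022, -0.042]), array([ 0.0254, -0.0411])]
low True t26.7 rack [-0.0005  0.1249  0.0545] F [ 0.25 -0.73  3.97] T [-0.28 -0.1  -0.04] op 0.0538 g 25.0
low False t27.0 rack [-0.0004  0.1247  0.0545] F [-2.39  0.86  4.47] T [-0.16  0.07 -0.14] op 0.0541 g 25.0
```

```bash
python3 - <<'E'
from h import *
robot.set_gripper(.05,8);robot.set_gripper(.085);robot.hold(.2);st("open")
robot.servo_line(rk(0,.1247,.16),velocity=.1)
robot.set_gripper(.028)
robot.servo_line(rk(0,-.10,.16),velocity=.2)
cv2.imwrite("pics/s4.png",cv2.resize(robot.snapshot("scene")[160:310,260:440,::-1],None,fx=4,fy=4,interpolation=cv2.INTER_CUBIC))
robot.servo_line(rk(0,-.10,.062),velocity=.12,max_force=6);robot.hold(.2);st("behind")
print(robot.servo_line(rk(0,-.03,.062),velocity=.03,max_force=2.5));st("touch")
E
```

```text
open t28.0 rack [0.     0.1247 0.0545] F [0.88 0.01 0.34] T [-0.06  0.05 -0.01] op 0.0846 g 0.0
behind t32.7 rack [ 0.0004 -0.1001  0.0627] F [ 0.38  0.37 -0.47] T [-0.11  0.05  0.01] op 0.0276 g 0.0
False
touch t35.2 rack [ 0.    -0.03   0.062] F [ 0.34 -2.02  0.82] T [-0.38  0.   -0.02] op 0.0282 g 1.0
```

View pics/s4.png

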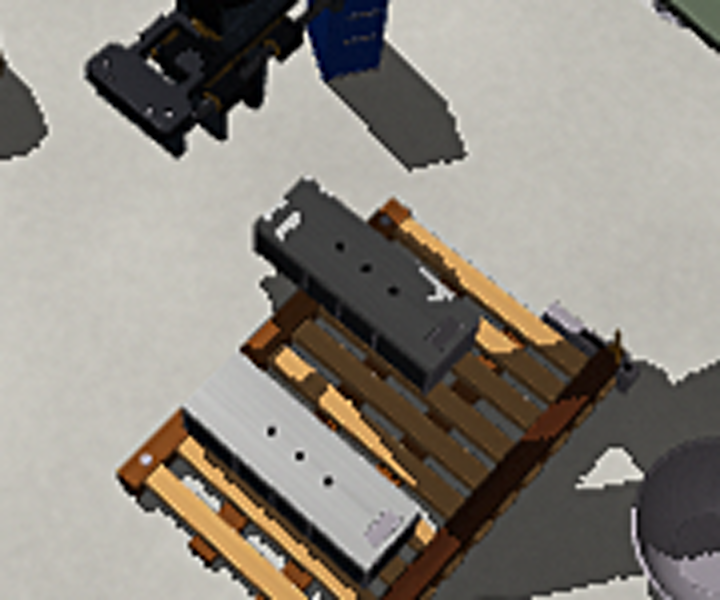

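The tin lies flat, square and lid up in the lane (s4, lid from (285,200) to (450,350)). I push it towards the stop, slowly at the end.

```bash
python3 - <<'E'
from h import *
print(robot.servo_line(rk(0,-.014,.062),velocity=.03,max_force=7));st("fast")
robot.servo_line(rk(0,-.016,.062),velocity=.01);robot.hold(.2);st("back")
print(robot.servo_line(rk(0,.03,.062),velocity=.007,max_force=8.5));
for i in range(4): robot.hold(.1);st("bear")
E
```

```text
False
fast t35.9 rack [-0.0002 -0.0135  0.0619] F [ 0.53  0.06 -0.32] T [-0.04  0.02  0.01] op 0.0282 g 0.0
back t36.4 rack [-0.    -0.016  0.062] F [-0.   -0.49  0.24] T [-0.1   0.04 -0.03] op 0.0279 g 0.0
True
bear t40.2 rack [-0.0002  0.0094  0.0615] F [0.74 0.21 1.27] T [-0.1   0.04 -0.02] op 0.0278 g 0.0
bear t40.3 rack [-0.0004  0.0093  0.0614] F [-0.18  0.39  0.43] T [-0.13  0.08  0.06] op 0.0277 g 0.0
bear t40.4 rack [-0.0003  0.0092  0.0614] F [-0.2   0.05 -0.47] T [-0.03  0.03 -0.03] op 0.0281 g 0.0
bear t40.5 rack [-0.0002  0.0091  0.0615] F [-0.3  -0.45 -0.59] T [-0.1  -0.01 -0.02] op 0.0283 g 0.0
```

```bash
python3 - <<'E'
from h import *
y=.0090
def f():
    v=[]
    for _ in range(4): robot.hold(.04);v.append(robot.observe()['ft_force'][:2]@V)
    return -np.mean(v)
while y<.016:
    y+=.0003
    robot.servo_line(rk(0,y,.062),velocity=.005,max_force=10);F=f();print(round(y,4),round(rackof(robot.observe()['ee_pos'])[1],4),F.round(2))
    if F>7.0:break
robot.hold(.3);st("bear")
E
```

```text
0.0093 0.0093 0.36
0.0096 0.0095 0.97
0.0099 0.0095 4.94
0.0102 0.0095 6.88
0.0105 0.0095 7.91
bear t42.9 rack [0.0002 0.0095 0.0621] F [ 0.47 -7.91 -0.06] T [-1.31 -0.1   0.06] op 0.0281 g 3.9
```

It is bearing firmly on the stop (7.9 N push, of which about 3.5 N is friction). I retreat and check.

```bash
python3 - <<'E'
from h import *
robot.servo_line(rk(0,-.05,.062),velocity=.05)
robot.servo_line(rk(0,-.08,.25),velocity=.15)
robot.reach([.40,-.20,.30],rot(A));st("away")
a=cv2.resize(robot.snapshot("scene")[190:340,270:430,::-1],None,fx=3.2,fy=3.2,interpolation=cv2.INTER_CUBIC)
b=cv2.resize(robot.snapshot("top")[125:250,195:300,::-1],(a.shape[0]*105//125*75//100,a.shape[0]),interpolation=cv2.INTER_CUBIC)
b=b[:,:800-a.shape[1]] if a.shape[1]+b.shape[1]>800 else b
cv2.imwrite("pics/s5.png",np.hstack([a,b]));print(a.shape,b.shape)
E
```

```text
away t46.4 rack [-0.1282 -0.2178  0.2995] F [ 0.28 -0.07 -0.21] T [-0.09  0.06  0.01] op 0.0278 g 0.0
(480, 512, 3) (480, 288, 3)
```

View pics/s5.png

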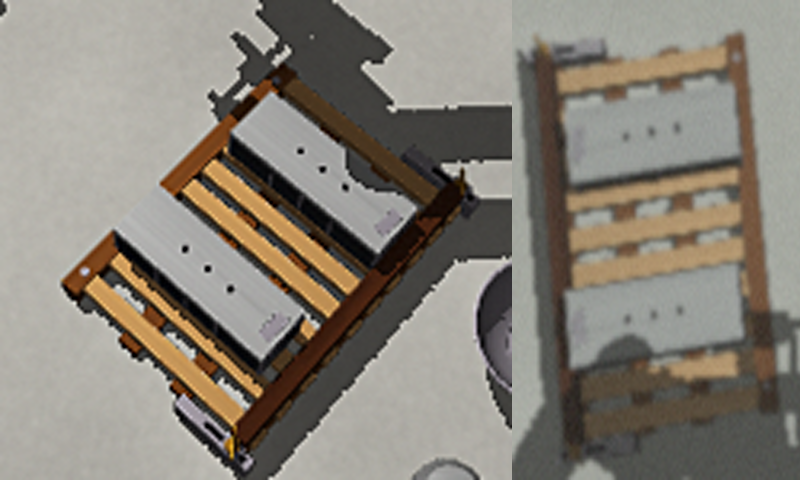

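The picture shows the tin square, lid up and against the stop bar. I check its ends numerically, then hand in.

```bash
python3 - <<'E'
from h import *
p=[rackof([*q,0])[:2].round(4) for q in ray("top",[(214.3,210.9),(275.8,203.4)],.074)];print(p)
if all(abs(q[0])<.014 for q in p): print(robot.finish_job())
E
```

```text
[array([-0.0024,  0.1951]), array([-0.003 ,  0.0217])]
the job is handed in; nothing more can be done
None
```

The job is handed in: the tin lies lid up on the slats, square, about 3 mm off the lane's middle and snug against the stop bar, with nothing else seen to have moved; the hand-in gave no verdict.

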